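# Start the vase's drying timer, stop the bowl's

### The job

The dark grey vase is fresh off the wheel and the off-white bowl has finished drying. On the timer that shares the vase's board, gently press the green end of the rocker switch fully down; on the timer that shares the bowl's board, gently press the red end fully down; either may come first. Only press, pick nothing up: do not touch the pots, leave the mug's timer and everything else as they are, and move clear when both are set.

Things in the scene. Friction and masses are not known exactly. Their poses are not given: they have to be found in the camera images.
- vase: Wet dark grey clay vase, narrow neck, 125 mm tall, 96 mm across at most, standing loose on the round bat of its drying board (bat top 22 mm above the table); origin: centre of its underside, z up
- bowl: Dry off-white bowl, 55 mm tall, 110 mm across the rim, loose on the bat of its own board; origin: centre of its underside
- mug: Brick-red mug with one handle, 90 mm tall, 76 mm across, loose on the bat of its own board; origin: centre of its underside
- vase_timer: Timer on the same plywood board as the dark grey vase, about 155 mm from it, fixed: black housing 80 x 112 x 26 mm, on top a rocker switch, half green, half red. Origin: on its underside below the rocker's pivot (10 mm from the housing's centre, away from the pot), 12 mm above the table; y runs along the rocker from red to green, x roughly towards the pot, z up
- vase_switch (a joint): Tilt of that timer's rocker, a paddle 84 mm long, 44 mm wide and 8 mm thick on a pivot 40 mm above the timer's origin. +0.2 rad: green end fully down (running); -0.2 rad: red end fully down (stopped); these are its stops. It stays where it is left; pressing an end takes about 1.5 to 4 N
- vase_green (a point): Point to press on the green half: on the paddle's upper surface, 30 mm from the pivot line, midway across; it moves with the paddle, from about 62 mm above the table when raised to 50 mm when down
- vase_red (a point): The same point on the red half, 30 mm on the other side of the pivot line
- bowl_timer: Timer on the same plywood board as the off-white bowl, about 155 mm from it, fixed: black housing 80 x 112 x 26 mm, on top a rocker switch, half green, half red. Origin: on its underside below the rocker's pivot (10 mm from the housing's centre, away from the pot), 12 mm above the table; y runs along the rocker from red to green, x roughly towards the pot, z up
- bowl_switch (a joint): Tilt of that timer's rocker, a paddle 84 mm long, 44 mm wide and 8 mm thick on a pivot 40 mm above the timer's origin. +0.2 rad: green end fully down (running); -0.2 rad: red end fully down (stopped); these are its stops. It stays where it is left; pressing an end takes about 1.5 to 4 N
- bowl_green (a point): Point to press on the green half: on the paddle's upper surface, 30 mm from the pivot line, midway across; it moves with the paddle, from about 62 mm above the table when raised to 50 mm when down
- bowl_red (a point): The same point on the red half, 30 mm on the other side of the pivot line
- mug_timer: Timer on the same plywood board as the brick-red mug, about 155 mm from it, fixed: black housing 80 x 112 x 26 mm, on top a rocker switch, half green, half red. Origin: on its underside below the rocker's pivot (10 mm from the housing's centre, away from the pot), 12 mm above the table; y runs along the rocker from red to green, x roughly towards the pot, z up
- mug_switch (a joint): Tilt of that timer's rocker, a paddle 84 mm long, 44 mm wide and 8 mm thick on a pivot 40 mm above the timer's origin. +0.2 rad: green end fully down (running); -0.2 rad: red end fully down (stopped); these are its stops. It stays where it is left; pressing an end takes about 1.5 to 4 N
- mug_green (a point): Point to press on the green half: on the paddle's upper surface, 30 mm from the pivot line, midway across; it moves with the paddle, from about 62 mm above the table when raised to 50 mm when down
- mug_red (a point): The same point on the red half, 30 mm on the other side of the pivot line
- blue_jar: Small jar with blue cap, 54 mm across, 75 mm tall; bystander; origin under its centre
- yellow_jar: Small jar with yellow cap, 54 mm across, 75 mm tall; bystander; origin under its centre
- brush: Flat brush about 200 mm long lying near the robot; bystander
- wood_block: Wooden block 75 x 45 x 22 mm lying on the table; bystander
- water_cup: Blue ceramic cup, 72 mm across, 85 mm tall; bystander

How it is judged:
By the outcome, as a careful person would: the job done as asked, in the order asked, and still so for the second after the job is handed in, with the robot touching nothing.
It also fails if it takes over 48 s, if anything falls off the work surface, if the arm or the gripper's body presses on something with over 40 N, if the wrist force passes 120 N, or if a joint passes its speed limit or range.

### The arm

A 6-joint arm with a two-finger parallel gripper is mounted at the origin on the work surface. World frame = base frame: x ahead of the robot, y to its left, z up, the work surface at z = 0. Lengths are in m, angles in rad, forces in N, time in s.
With the tool pointing down it reaches from about 0.325 to 0.9 m from the base axis. Payload 3.5 kg.
Tool frame: the origin (TCP) lies at the very end of the fingers, on their centre line; the grasp point (between the pads) lies r.grip_point_offset behind it (r.grip_point_offset is the distance from the TCP to the grasp point, in m); z points along the fingers, y is the line along which they close (so a half turn about z gives the same grasp; the last joint's range is limited). The gripper opens to 85 mm and grips with 20 to 120 N. Pads are 22 mm wide; open, the fingers measure 114 mm over their backs; the gripper's body (76 mm by 85 mm) begins 54 mm behind the grasp point. The pads swing forward as they close: fully open they stand 13 mm farther back than shut.
Start: joints at [-1.36, 0.276, -0.026, 1.268, 0, 1.467], TCP at [0.193, -0.594, 0.231] pointing down, gripper open.
Joint ranges: [-3.12, 3.12], [-0.85, 1.88], [-1.08, 1.24], [-1.95, 2.15], [-1.57, 1.53], [-3.14, 3.14]. Speed limits (rad/s): [2.57, 2.57, 3.14, 3.14, 3.14, 3.14].

### API

Orientations are given as a rotation vector (axis times angle).
In Python, from station import r gives the robot as it stands.
- The arm moves only by the shell command python3 -m crank 'ROWS'. ROWS is JSON, a list of rows, each an object of numbers: "claw": the finger opening in mm, from 0 to 85.4; "tx", "ty", "tz": the shift along the tool's x, y, z in mm; "ax", "ay", "az": the turn, a rotation vector about the tool's x, y, z in rad. In form: [{"claw": .., "tx": .., "ty": .., "tz": .., "ax": .., "ay": .., "az": ..}, ...]. A call has 1 to 5 rows; each row shifts and turns the commanded pose from where the row before left it, along the tool's axes as they then stand; what a row does not reach is not made up. A row lasts 1/8 s, in which the tool goes at most 62.5 mm and 10.7 degrees, less where a joint would pass 70% of its speed; a pose out of reach is approached as far as the arm can. A call is refused whole if a number of a shift passes 62.5 or a number of a turn 0.188, either way. A call with a gripper value outside its range is refused whole. The fingers move at their own pace and stop on an object; the grip force is fixed at half the most. Time passes only in rows, so rows that do not move let the fingers close. It gives the time, the measured TCP pose, the force, the opening and the grip force at its end, in the units of the state.
- r.state(): the state, without advancing time (a new reading comes with each control period).
- r.camera(name): name is "scene" or "top" or "wrist"; returns the picture (384x512x3 uint8, blue, green, red); there is no depth.
- r.camera_params(name): a dict with "fx", "fy", "cx", "cy" (pixels), "world_from_camera" (4x4, takes a point from camera to world coordinates). Camera axes: x right, y up, looking along -z (the intrinsics and any distortion apply to the point x, -y, -z); pixel columns grow to the right and rows downward; lengths in m; the calibration is good to about 2 mm. A picture is of the moment at which its call begins: read the wrist's pose just before it. camera_params takes no time and is no camera call; for the wrist camera it gives the pose at the moment of the call.
- r.job_done(): hands the job in; it is judged then, once.
The state is a dict: "time": time; "joints": joint angles; "qd": joint speeds; "joint_torque": joint torques, N m; "eef_pos": TCP position; "eef_rot": TCP orientation; "ft_force": force on the tool from outside, world axes, zero at the start; "wrist_torque": the same for the moment, N m; "gripper_width": opening from 0.0 (shut) to 1.0 (fully open); "finger_force": force on a finger pad.
Only numpy, scipy, OpenCV 4.12 (cv2) and the standard library are available. Lean on these libraries where they do the work, as an engineer would, in place of code of your own. Each camera call takes 0.05 s, during which the arm holds its last target. There are 200 camera calls.

## Working session

There is one attempt and no reset: what is moved stays moved. The work goes in short steps, Python scripts to look and compute and a shell command to move; the robot and the scene stay as the last step left them, time stands still between calls to the robot, and variables do not carry over. Pictures are saved under pics/ and viewed, at most 10 in all, crops included, and the job is handed in when it is done.

```bash
mkdir -p pics; python3 - <<'E'
from station import r
import cv2
s=r.state();print({k:s[k] for k in('time','eef_pos','eef_rot','gripper_width')}, r.grip_point_offset)
for n in('top','scene'):
    cv2.imwrite(f'pics/{n}0.png',r.camera(n));print(n,r.camera_params(n))
E
```

```text
{'time': 0.0, 'eef_pos': array([ 0.19274822, -0.59369231,  0.23012117]), 'eef_rot': array([-3.10071848e+00, -4.90574076e-01,  2.35446322e-04]), 'gripper_width': 1.0024587807585985} 0.0187
top {'fx': 459.90679884427465, 'fy': 459.90679884427465, 'cx': 253.07878587309995, 'cy': 194.0772812855052, 'world_from_camera': array([[ 0.02879223,  0.98083166, -0.19271808,  0.17755792],
       [-0.99957999,  0.02888735, -0.00231691, -0.01447518],
       [ 0.00329462,  0.19270384,  0.98125143,  1.76088068],
       [ 0.        ,  0.        ,  0.        ,  1.        ]])}
scene {'fx': 396.2336988765205, 'fy': 396.2336988765205, 'cx': 253.97097931740979, 'cy': 196.3740879474728, 'world_from_camera': array([[ 0.51466563, -0.69133217,  0.5071283 ,  1.18916476],
       [ 0.8572767 ,  0.4052737 , -0.31753722, -0.40338492],
       [ 0.01399794,  0.59817477,  0.80124341,  1.11272523],
       [ 0.        ,  0.        ,  0.        ,  1.        ]])}
```

View pics/top0.png

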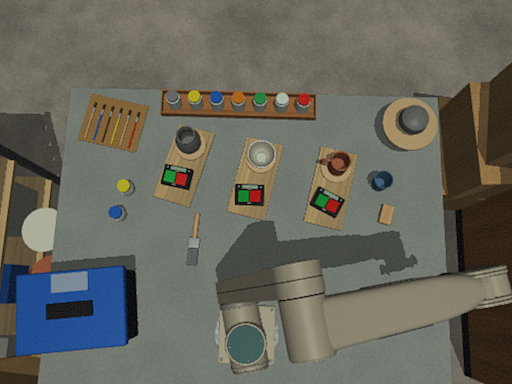

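View pics/scene0.png

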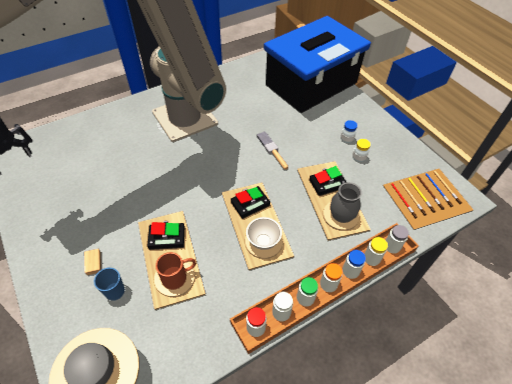

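Top view: the vase's timer is at about (177,178), green on the left. The bowl's timer is at (249,195), green on the left. The mug's timer is at (327,201). The scene view agrees. Next I'll segment the halves in both views.

```bash
cat > h.py <<'E'
import numpy as np,cv2
from station import r
def ray(n,u,v):
    p=r.camera_params(n);T=p['world_from_camera']
    d=T[:3,:3]@np.array([(u-p['cx'])/p['fx'],-(v-p['cy'])/p['fy'],-1]);return T[:3,3],d
def atz(n,u,v,z):
    o,d=ray(n,u,v);return o+d*(z-o[2])/d[2]
def tri(a,b):
    A=np.zeros((3,3));B=np.zeros(3)
    for o,d in(a,b):
        d=d/np.linalg.norm(d);P=np.eye(3)-np.outer(d,d);A+=P;B+=P@o
    return np.linalg.solve(A,B)
def blobs(img,box):
    x0,y0,x1,y1=box;c=cv2.cvtColor(img[y0:y1,x0:x1],cv2.COLOR_BGR2HSV);o={}
    for k,m in dict(g=cv2.inRange(c,(45,120,60),(80,255,255)),r=cv2.inRange(c,(0,190,90),(5,255,255))|cv2.inRange(c,(172,190,90),(180,255,255))).items():
        n,l,s,ce=cv2.connectedComponentsWithStats(m);i=1+s[1:,4].argmax();o[k]=(*(ce[i]+[x0,y0]),s[i,4])
    return o
E
python3 - <<'E'
from h import *
np.set_printoptions(precision=4,suppress=True)
t,s=cv2.imread('pics/top0.png'),cv2.imread('pics/scene0.png')
B=dict(vase=((158,162,196,192),(305,164,350,196)),bowl=((232,181,268,209),(228,184,272,220)),mug=((308,185,346,218),(145,218,188,250)))
for n,(a,b) in B.items():
    T,S=blobs(t,a),blobs(s,b);P={}
    for k in'gr':
        P[k]=tri(ray('top',*T[k][:2]),ray('scene',*S[k][:2]))
        print(n,k,T[k],S[k],P[k],atz('top',*T[k][:2],.056),atz('scene',*S[k][:2],.056))
    d=P['g']-P['r'];print(n,np.linalg.norm(d),np.degrees(np.arctan2(d[1],d[0])))
c=[cv2.resize(x,(400,300),interpolation=cv2.INTER_CUBIC) for x in (t[125:215,150:270],s[160:250,215:335+0],s[150:240,280:400])]
cv2.imwrite('pics/c.png',np.vstack([np.hstack(c[:2]),np.hstack([c[2],c[2]*0])]))
E
```

```text
vase g (np.float64(169.25), np.float64(175.75), np.int32(136)) (np.float64(333.3622047244094), np.float64(171.96850393700788), np.int32(127)) [0.5724 0.3086 0.0602] [0.574  0.3105 0.056 ] [0.5695 0.3102 0.056 ]
vase r (np.float64(180.688), np.float64(178.624), np.int32(125)) (np.float64(322.0526315789474), np.float64(176.58646616541353), np.int32(133)) [0.5645 0.2662 0.0525] [0.5641 0.2663 0.056 ] [0.5663 0.2632 0.056 ]
vase 0.043776021171833664 79.47134849611436
bowl g (np.float64(243.0381679389313), np.float64(195.54198473282443), np.int32(131)) (np.float64(254.624), np.float64(192.696), np.int32(125)) [0.5061 0.027  0.0525] [0.5056 0.0273 0.056 ] [0.5083 0.0252 0.056 ]
bowl r (np.float64(254.62406015037595), np.float64(195.51127819548873), np.int32(133)) (np.float64(243.2074074074074), np.float64(196.62962962962962), np.int32(135)) [ 0.506  -0.017   0.0601] [ 0.5071 -0.0164  0.056 ] [ 0.5031 -0.016   0.056 ]
bowl 0.044626582435359975 89.82896818928937
mug g (np.float64(321.3383458646617), np.float64(200.26315789473685), np.int32(133)) (np.float64(171.84023668639054), np.float64(228.72781065088756), np.int32(169)) [ 0.4966 -0.2698  0.0523] [ 0.4962 -0.2683  0.056 ] [ 0.4987 -0.2711  0.056 ]
mug r (np.float64(331.9236641221374), np.float64(205.25954198473283), np.int32(131)) (np.float64(157.4319526627219), np.float64(228.301775147929), np.int32(169)) [ 0.4773 -0.3086  0.0597] [ 0.4783 -0.3082  0.056 ] [ 0.4745 -0.3092  0.056 ]
mug 0.04390838609056893 63.54353056095671
```

View pics/c.png

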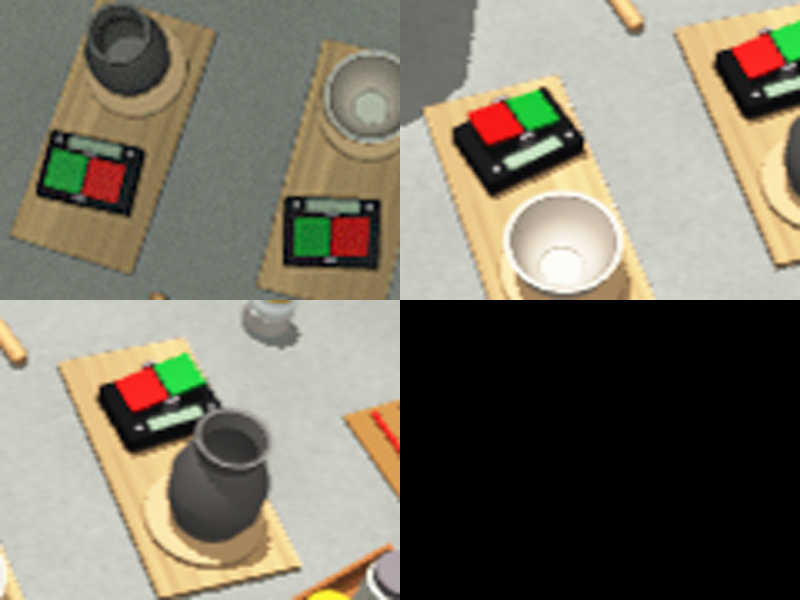

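The crops show the vase's green end and the bowl's red end both raised. Triangulated heights are 0.060 raised and 0.0525 down, which fits the given sizes. Press points:
- Bowl red: about (0.506, -0.025)
- Vase green: about (0.574, 0.317)

I'll go to the bowl first, at travel height.

```bash
python3 -m crank '[{"claw":0,"tx":39.5,"ty":-37},{"claw":0,"tx":39.5,"ty":-37},{"claw":0,"tx":39.5,"ty":-37},{"claw":0,"tx":39.5,"ty":-37},{"claw":0,"tx":39.5,"ty":-37}]'; python3 -m crank '[{"claw":0,"tx":39.5,"ty":-37},{"claw":0,"tx":39.5,"ty":-37},{"claw":0,"tx":39.5,"ty":-37},{"claw":0,"tx":39.5,"ty":-37},{"claw":0,"tx":39.5,"ty":-37}]'
```

```text
schema error: expected keys claw, tx, ty, tz, ax, ay, az
schema error: expected keys claw, tx, ty, tz, ax, ay, az
```

```bash
python3 -m crank '[{"claw":0,"tx":39.5,"ty":-37,"tz":0,"ax":0,"ay":0,"az":0},{"claw":0,"tx":39.5,"ty":-37,"tz":0,"ax":0,"ay":0,"az":0},{"claw":0,"tx":39.5,"ty":-37,"tz":0,"ax":0,"ay":0,"az":0},{"claw":0,"tx":39.5,"ty":-37,"tz":0,"ax":0,"ay":0,"az":0},{"claw":0,"tx":39.5,"ty":-37,"tz":0,"ax":0,"ay":0,"az":0}]'
```

```text
time: 0.72
eef_pos: [0.324, -0.3557, 0.2309]
eef_rot: [-3.103, -0.49, 0.0]
ft_force: [0.7, -0.1, -0.1]
gripper_width: -0.001
finger_force: 0.0
```

```bash
python3 -m crank '[{"claw":0,"tx":39.5,"ty":-37,"tz":0,"ax":0,"ay":0,"az":0},{"claw":0,"tx":39.5,"ty":-37,"tz":0,"ax":0,"ay":0,"az":0},{"claw":0,"tx":39.5,"ty":-37,"tz":0,"ax":0,"ay":0,"az":0},{"claw":0,"tx":39.5,"ty":-37,"tz":0,"ax":0,"ay":0,"az":0},{"claw":0,"tx":39.5,"ty":-37,"tz":0,"ax":0,"ay":0,"az":0}]'
python3 -m crank '[{"claw":0,"tx":39.5,"ty":-37,"tz":0,"ax":0,"ay":0,"az":0},{"claw":0,"tx":39.5,"ty":-37,"tz":0,"ax":0,"ay":0,"az":0},{"claw":0,"tx":0,"ty":0,"tz":0,"ax":0,"ay":0,"az":-0.18},{"claw":0,"tx":0,"ty":0,"tz":0,"ax":0,"ay":0,"az":-0.18},{"claw":0,"tx":0,"ty":0,"tz":0,"ax":0,"ay":0,"az":-0.18}]'
python3 -m crank '[{"claw":0,"tx":0,"ty":0,"tz":20,"ax":0,"ay":0,"az":-0.18},{"claw":0,"tx":0,"ty":0,"tz":20,"ax":0,"ay":0,"az":-0.18},{"claw":0,"tx":0,"ty":0,"tz":20,"ax":0,"ay":0,"az":-0.18},{"claw":0,"tx":0,"ty":0,"tz":20,"ax":0,"ay":0,"az":-0.18},{"claw":0,"tx":0,"ty":0,"tz":0,"ax":0,"ay":0,"az":0}]'
python3 - <<'E'
from h import *
cv2.imwrite('pics/w1.png',r.camera('wrist'));s=r.state()
p=r.camera_params('wrist');print(p['world_from_camera'].round(3),s['joints'],s['eef_rot'])
for P in((.506,-.025,.062),(.506,.005,.056),s['eef_pos']):
    T=np.linalg.inv(p['world_from_camera'])@[*P,1];print(P,p['cx']+p['fx']*T[0]/-T[2],p['cy']-p['fy']*T[1]/-T[2])
E
```

```text
time: 1.35
eef_pos: [0.4548, -0.1189, 0.231]
eef_rot: [-3.103, -0.491, 0.0]
ft_force: [0.6, -0.2, -0.1]
gripper_width: -0.0
finger_force: 0.0
time: 1.98
eef_pos: [0.5063, -0.0254, 0.2307]
eef_rot: [-2.855, -1.31, 0.002]
ft_force: [-0.2, -1.0, -0.0]
gripper_width: -0.002
finger_force: 0.0
time: 2.6
eef_pos: [0.5046, -0.0255, 0.1493]
eef_rot: [-2.218, -2.22, 0.004]
ft_force: [-0.3, -0.1, 0.5]
gripper_width: -0.001
finger_force: 0.0
[[ 1.    -0.001  0.001  0.506]
 [ 0.001  0.96   0.281  0.047]
 [-0.001 -0.281  0.96   0.293]
 [ 0.     0.     0.     1.   ]] [-1.78445006e-01  1.27904757e-01 -3.88577498e-01  1.05675667e+00
  1.66081037e-05  1.39243371e+00] [-2.22010707e+00 -2.21992413e+00  2.16570882e-03]
(0.506, -0.025, 0.062) 250.68526228322864 194.30483553363047
(0.506, 0.005, 0.056) 250.72851512837155 156.61579037943667
[ 0.50573464 -0.02567043  0.1505448 ] 250.4065467927479 245.19080603840726
```

View pics/w1.png

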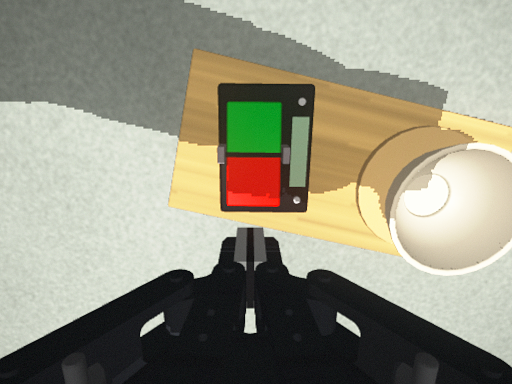

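Wrist view: the red half spans (225–281, 157–207) with the pivot at row 155. The predicted press point falls at (251,194), well on red. Now descending.

```bash
python3 -m crank '[{"claw":0,"tx":0,"ty":1,"tz":25,"ax":0,"ay":0,"az":0},{"claw":0,"tx":0,"ty":0,"tz":25,"ax":0,"ay":0,"az":0},{"claw":0,"tx":0,"ty":0,"tz":20,"ax":0,"ay":0,"az":0},{"claw":0,"tx":0,"ty":0,"tz":12,"ax":0,"ay":0,"az":0},{"claw":0,"tx":0,"ty":0,"tz":0,"ax":0,"ay":0,"az":0}]'
python3 -m crank '[{"claw":0,"tx":0,"ty":0,"tz":2,"ax":0,"ay":0,"az":0},{"claw":0,"tx":0,"ty":0,"tz":2,"ax":0,"ay":0,"az":0},{"claw":0,"tx":0,"ty":0,"tz":2,"ax":0,"ay":0,"az":0},{"claw":0,"tx":0,"ty":0,"tz":2,"ax":0,"ay":0,"az":0},{"claw":0,"tx":0,"ty":0,"tz":0,"ax":0,"ay":0,"az":0}]'
python3 -m crank '[{"claw":0,"tx":0,"ty":0,"tz":2,"ax":0,"ay":0,"az":0},{"claw":0,"tx":0,"ty":0,"tz":2,"ax":0,"ay":0,"az":0},{"claw":0,"tx":0,"ty":0,"tz":0,"ax":0,"ay":0,"az":0}]'
```

```text
time: 3.28
eef_pos: [0.5075, -0.0258, 0.0692]
eef_rot: [-2.219, -2.223, 0.001]
ft_force: [0.7, -0.0, -0.6]
gripper_width: -0.003
finger_force: 0.0
time: 3.9
eef_pos: [0.5079, -0.0259, 0.0614]
eef_rot: [2.218, 2.224, 0.0]
ft_force: [-0.1, -0.1, -0.1]
gripper_width: 0.0
finger_force: 0.1
time: 4.28
eef_pos: [0.5076, -0.0257, 0.0571]
eef_rot: [-2.218, -2.224, -0.0]
ft_force: [0.7, -0.3, -0.0]
gripper_width: 0.003
finger_force: 0.1
```

```bash
python3 -m crank '[{"claw":0,"tx":0,"ty":0,"tz":2,"ax":0,"ay":0,"az":0},{"claw":0,"tx":0,"ty":0,"tz":2,"ax":0,"ay":0,"az":0}]'
python3 -m crank '[{"claw":0,"tx":0,"ty":0,"tz":1,"ax":0,"ay":0,"az":0},{"claw":0,"tx":0,"ty":0,"tz":1,"ax":0,"ay":0,"az":0}]'
python3 - <<'E'
from h import *
im=r.camera('scene');print(blobs(im,(228,184,272,220)))
cv2.imwrite('pics/s1.png',np.hstack([cv2.resize(im[150:240,200:300],(400,360)),cv2.resize(r.camera('wrist'),(400,360))]))
E
```

```text
time: 4.53
eef_pos: [0.5076, -0.026, 0.0533]
eef_rot: [2.218, 2.224, -0.001]
ft_force: [-1.1, -1.8, 2.8]
gripper_width: 0.001
finger_force: 1.3
time: 4.78
eef_pos: [0.5077, -0.026, 0.0513]
eef_rot: [2.218, 2.224, -0.001]
ft_force: [-0.2, -2.2, 2.4]
gripper_width: -0.001
finger_force: 1.2
{'g': (np.float64(255.38938053097345), np.float64(191.32743362831857), np.int32(113)), 'r': (np.float64(244.83636363636364), np.float64(201.0909090909091), np.int32(55))}
```

View pics/s1.png

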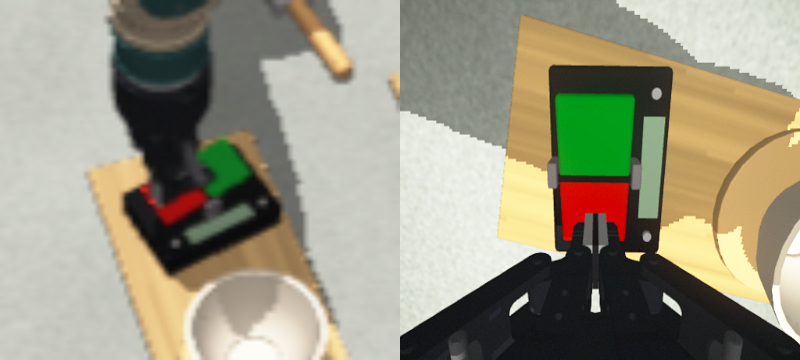

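The fingertip is on the red half and the paddle is giving way at about 2.5 N. I'll keep going in small steps until the stop is felt.

```bash
for i in 1; do python3 -m crank '[{"claw":0,"tx":0,"ty":0,"tz":1,"ax":0,"ay":0,"az":0},{"claw":0,"tx":0,"ty":0,"tz":1,"ax":0,"ay":0,"az":0}]'; done | grep -E "pos|ft"
python3 -m crank '[{"claw":0,"tx":0,"ty":0,"tz":1,"ax":0,"ay":0,"az":0},{"claw":0,"tx":0,"ty":0,"tz":0,"ax":0,"ay":0,"az":0}]' | grep -E "pos|ft"
```

```text
eef_pos: [0.5079, -0.0261, 0.0507]
ft_force: [-5.7, -0.3, 16.4]
eef_pos: [0.5079, -0.0261, 0.0505]
ft_force: [-6.5, -2.4, 18.7]
```

Stop reached at z=0.0507 with 18 N, matching the 50 mm expected. Lifting and moving to the vase's timer.

```bash
python3 -m crank '[{"claw":0,"tx":0,"ty":0,"tz":-10,"ax":0,"ay":0,"az":0},{"claw":0,"tx":0,"ty":0,"tz":-40,"ax":0,"ay":0,"az":0},{"claw":0,"tx":0,"ty":0,"tz":-50,"ax":0,"ay":0,"az":0},{"claw":0,"tx":0,"ty":0,"tz":-50,"ax":0,"ay":0,"az":0},{"claw":0,"tx":49,"ty":9.4,"tz":0,"ax":0,"ay":0,"az":0}]'
python3 -m crank '[{"claw":0,"tx":49,"ty":9.4,"tz":0,"ax":0,"ay":0,"az":0},{"claw":0,"tx":49,"ty":9.4,"tz":0,"ax":0,"ay":0,"az":0},{"claw":0,"tx":49,"ty":9.4,"tz":0,"ax":0,"ay":0,"az":0},{"claw":0,"tx":49,"ty":9.4,"tz":0,"ax":0,"ay":0,"az":0},{"claw":0,"tx":49,"ty":9.4,"tz":0,"ax":0,"ay":0,"az":0}]'
python3 -m crank '[{"claw":0,"tx":49,"ty":9.4,"tz":0,"ax":0,"ay":0,"az":0},{"claw":0,"tx":0,"ty":0,"tz":15,"ax":0,"ay":0,"az":0.18},{"claw":0,"tx":0,"ty":0,"tz":25,"ax":0,"ay":0,"az":0},{"claw":0,"tx":0,"ty":0,"tz":0,"ax":0,"ay":0,"az":0}]'
python3 - <<'E'
from h import *
im=r.camera('wrist');sc=r.camera('scene');s=r.state();print(s['joints'],blobs(sc,(228,184,272,220)))
p=r.camera_params('wrist')
for P in((.574,.317,.062),(.5685,.2874,.056)):
    T=np.linalg.inv(p['world_from_camera'])@[*P,1];print(P,p['cx']+p['fx']*T[0]/-T[2],p['cy']-p['fy']*T[1]/-T[2])
cv2.imwrite('pics/w2.png',np.hstack([cv2.resize(sc[160:250,200:300],(288,384)),im]))
E
```

```text
time: 6.0
eef_pos: [0.5209, 0.022, 0.2033]
eef_rot: [2.218, 2.214, 0.011]
ft_force: [0.4, -0.1, -0.6]
gripper_width: 0.003
finger_force: 0.0
time: 6.62
eef_pos: [0.5629, 0.2705, 0.1978]
eef_rot: [-2.217, -2.224, -0.0]
ft_force: [0.7, 0.0, 0.8]
gripper_width: 0.004
finger_force: 0.0
time: 7.12
eef_pos: [0.57, 0.3171, 0.1553]
eef_rot: [-2.406, -2.015, 0.009]
ft_force: [-1.3, -0.1, -0.2]
gripper_width: -0.002
finger_force: 0.0
[ 4.07543746e-01  3.71461973e-01 -5.34070539e-02  1.14673894e+00
  6.72384925e-04  2.15516782e+00] {'g': (np.float64(254.1793103448276), np.float64(191.53103448275863), np.int32(145)), 'r': (np.float64(242.993006993007), np.float64(198.06993006993008), np.int32(143))}
(0.574, 0.317, 0.062) 252.72047473242182 192.39341182521997
(0.5685, 0.2874, 0.056) 252.31027021932226 222.79036644937221
```

View pics/w2.png

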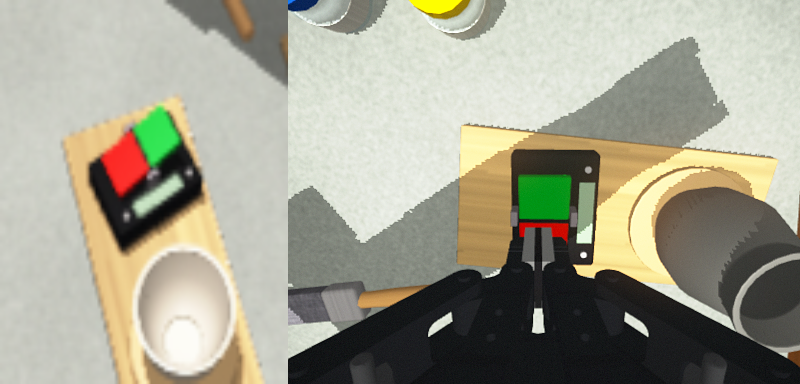

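Left crop: the bowl's rocker now stands with green high and red down. Wrist view: the vase's green half spans columns 231–283 and rows 175–220 of the wrist image, and the predicted press point (253,192) is on it. Descending.

```bash
python3 -m crank '[{"claw":0,"tx":0,"ty":1,"tz":25,"ax":0,"ay":0,"az":0},{"claw":0,"tx":0,"ty":0,"tz":25,"ax":0,"ay":0,"az":0},{"claw":0,"tx":0,"ty":0,"tz":20,"ax":0,"ay":0,"az":0},{"claw":0,"tx":0,"ty":0,"tz":15,"ax":0,"ay":0,"az":0},{"claw":0,"tx":0,"ty":0,"tz":0,"ax":0,"ay":0,"az":0}]'
python3 -m crank '[{"claw":0,"tx":0,"ty":0,"tz":2,"ax":0,"ay":0,"az":0},{"claw":0,"tx":0,"ty":0,"tz":2,"ax":0,"ay":0,"az":0},{"claw":0,"tx":0,"ty":0,"tz":2,"ax":0,"ay":0,"az":0},{"claw":0,"tx":0,"ty":0,"tz":2,"ax":0,"ay":0,"az":0},{"claw":0,"tx":0,"ty":0,"tz":0,"ax":0,"ay":0,"az":0}]'
```

```text
time: 7.85
eef_pos: [0.5727, 0.3168, 0.0722]
eef_rot: [-2.409, -2.016, 0.003]
ft_force: [0.5, -0.6, -0.3]
gripper_width: 0.001
finger_force: 0.0
time: 8.48
eef_pos: [0.5733, 0.3171, 0.0651]
eef_rot: [-2.409, -2.016, 0.001]
ft_force: [-0.0, -0.4, 0.3]
gripper_width: 0.002
finger_force: 0.0
```

```bash
python3 -m crank '[{"claw":0,"tx":0,"ty":0,"tz":2,"ax":0,"ay":0,"az":0},{"claw":0,"tx":0,"ty":0,"tz":2,"ax":0,"ay":0,"az":0},{"claw":0,"tx":0,"ty":0,"tz":2,"ax":0,"ay":0,"az":0},{"claw":0,"tx":0,"ty":0,"tz":2,"ax":0,"ay":0,"az":0},{"claw":0,"tx":0,"ty":0,"tz":0,"ax":0,"ay":0,"az":0}]' | grep -E "pos|ft"
python3 -m crank '[{"claw":0,"tx":0,"ty":0,"tz":2,"ax":0,"ay":0,"az":0},{"claw":0,"tx":0,"ty":0,"tz":2,"ax":0,"ay":0,"az":0},{"claw":0,"tx":0,"ty":0,"tz":0,"ax":0,"ay":0,"az":0}]' | grep -E "pos|ft"
```

```text
eef_pos: [0.5735, 0.3171, 0.0572]
ft_force: [0.2, 0.7, 1.6]
eef_pos: [0.5736, 0.3174, 0.0533]
ft_force: [0.2, 2.0, 0.7]
```

```bash
python3 -m crank '[{"claw":0,"tx":0,"ty":0,"tz":1,"ax":0,"ay":0,"az":0},{"claw":0,"tx":0,"ty":0,"tz":1,"ax":0,"ay":0,"az":0},{"claw":0,"tx":0,"ty":0,"tz":0,"ax":0,"ay":0,"az":0}]' | grep -E "pos|ft"
```

```text
eef_pos: [0.5736, 0.3174, 0.0517]
ft_force: [-1.2, 1.9, 4.1]
```

```bash
python3 -m crank '[{"claw":0,"tx":0,"ty":0,"tz":1,"ax":0,"ay":0,"az":0},{"claw":0,"tx":0,"ty":0,"tz":1,"ax":0,"ay":0,"az":0},{"claw":0,"tx":0,"ty":0,"tz":0,"ax":0,"ay":0,"az":0}]' | grep -E "pos|ft"
```

```text
eef_pos: [0.5738, 0.3175, 0.0514]
ft_force: [-4.0, 1.2, 11.5]
```

```bash
python3 -m crank '[{"claw":0,"tx":0,"ty":0,"tz":1,"ax":0,"ay":0,"az":0},{"claw":0,"tx":0,"ty":0,"tz":0,"ax":0,"ay":0,"az":0}]' | grep -E "pos|ft"
python3 -m crank '[{"claw":0,"tx":0,"ty":0,"tz":-10,"ax":0,"ay":0,"az":0},{"claw":0,"tx":0,"ty":0,"tz":-50,"ax":0,"ay":0,"az":0},{"claw":0,"tx":0,"ty":0,"tz":-60,"ax":0,"ay":0,"az":0},{"claw":0,"tx":0,"ty":0,"tz":-60,"ax":0,"ay":0,"az":0},{"claw":0,"tx":0,"ty":-50,"tz":-40,"ax":0,"ay":0,"az":0}]' | grep -E "pos|ft"
python3 -m crank '[{"claw":0,"tx":0,"ty":-50,"tz":0,"ax":0,"ay":0,"az":0},{"claw":0,"tx":0,"ty":-50,"tz":0,"ax":0,"ay":0,"az":0},{"claw":0,"tx":0,"ty":0,"tz":0,"ax":0,"ay":0,"az":0},{"claw":0,"tx":0,"ty":0,"tz":0,"ax":0,"ay":0,"az":0}]' | grep -E "pos|ft|time"
python3 - <<'E'
from h import *
t,s=r.camera('top'),r.camera('scene')
B=dict(vase=((158,162,196,192),(305,164,350,196)),bowl=((232,181,268,209),(228,184,272,220)),mug=((308,185,346,218),(145,218,188,250)))
for n,(a,b) in B.items():
  try:
    T,S=blobs(t,a),blobs(s,b)
    for k in'gr': print(n,k,T[k][2],S[k][2],tri(ray('top',*T[k][:2]),ray('scene',*S[k][:2])).round(4))
  except Exception as e: print(n,e)
cv2.imwrite('pics/s3.png',cv2.resize(s[120:320,100:400],(780,520)))
E
```

```text
eef_pos: [0.5739, 0.3175, 0.0512]
ft_force: [-4.6, 0.3, 15.7]
eef_pos: [0.5282, 0.3252, 0.2699]
ft_force: [-0.3, 0.5, -0.6]
time: 11.6
eef_pos: [0.4271, 0.343, 0.2669]
ft_force: [0.9, -0.4, -0.3]
vase g 122 108 [0.5728 0.3101 0.0525]
vase r 124 118 [0.5644 0.2667 0.0606]
bowl g 136 145 [0.5061 0.0258 0.0598]
bowl r 125 143 [ 0.5061 -0.0181  0.053 ]
mug g 133 169 [ 0.4966 -0.2698  0.0523]
mug r 131 169 [ 0.4772 -0.3084  0.0593]
```

View pics/s3.png

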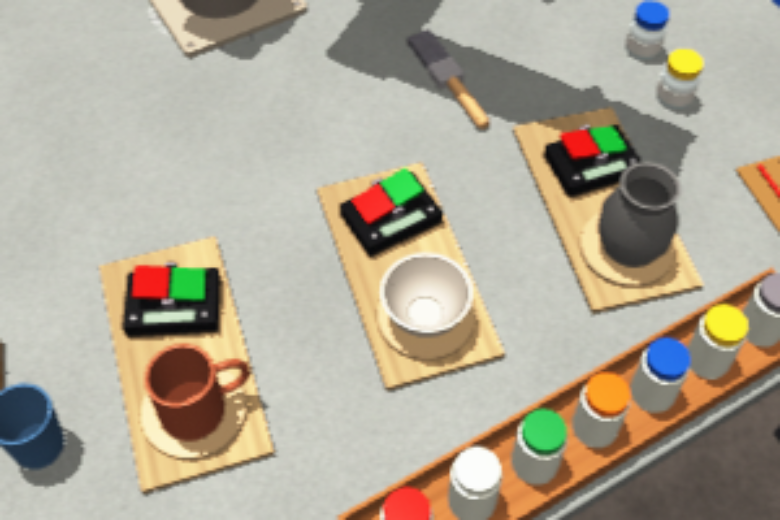

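The picture shows the vase's green end down (0.0525 against 0.0606 for red) and the bowl's red end down (0.053 against 0.060). The mug's timer and the pots are unchanged, and the arm is clear.

```bash
python3 -c "
from station import r
print(r.job_done())"
```

```text
the job is handed in; nothing more can be done
None
```

Job handed in at about 12 s: the vase timer's green end and the bowl timer's red end are both pressed to their stops (peak force under 20 N), the pots and the mug's timer look unchanged in the last picture, and the arm is clear.

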